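Weight the roller hold-down and set its lift stop

ROBOT

A 7-joint arm with a two-finger parallel gripper is mounted at the origin on a cart in front of the work surface, level with it; the furniture and walls round the work are solid. World frame = base frame: x ahead of the robot, y to its left, z up, the work surface at z = 0. Lengths are in mm, angles in rad, forces in N, time in s.
With the tool pointing down it reaches from about 425 to 950 mm from the base axis. Payload 16.7 kg.
Tool frame: the origin (TCP) lies midway between the tips of the shut fingers; the grasp point (between the pads) lies behind it (grip_point_offset is the z of the grasp point in the tool frame, in mm); z points along the fingers, y is the line along which they close (so a half turn about z gives the same grasp; the last joint's range is limited). The gripper opens to 94 mm and grips with 3 to 60 N. Pads are 16 mm wide; open, the fingers measure 119 mm over their backs; the gripper's body (75 mm by 177 mm) begins 78 mm behind the grasp point.
Start: joints at [1.111, 0.426, 0.074, 1.606, -0.034, 1.111, -0.067], TCP at [205.755, -642.835, 171.867] pointing down, gripper open.
Joint ranges: [-2.85, 2.85], [-0.5, 2.14], [-1.23, 1.37], [0.21, 2.46], [-1.02, 4.16], [0.16, 2.05], [-2.73, 2.73]. Speed limits (rad/s): [1.89, 1.89, 2.39, 2.39, 3.01, 3.01, 3.01].

INTERFACE

Orientations are given as a unit quaternion [x, y, z, w].
In Python, from rig import get_obs, read_camera, get_calibration, hand_in, grip_point_offset gives the robot as it stands.
- The arm moves only by the shell command python3 -m pendant 'ROWS' [FORCE]. ROWS is a JSON object of lists of equal length, an entry for each row: "dp": the shift along the tool's x, y, z in mm, a list of three; "delta_rot": the turn, a rotation vector about the tool's x, y, z in rad, a list of three; "gripper": the opening, from -1 (shut) to 1 (fully open), so that 0 is half open. A call has 1 to 8 rows; each row shifts and turns the commanded pose from where the row before left it, along the tool's axes as they then stand; what a row does not reach is not made up. A row lasts 1/8 s, in which the tool goes at most 62.5 mm and 10.7 degrees, less where a joint would pass 70% of its speed; a pose out of reach is approached as far as the arm can. A call is refused whole if a number of a shift passes 62.5 or a number of a turn 0.188, either way. A call with a gripper value outside its range is refused whole. The fingers move at their own pace and stop on an object; FORCE is the grip in N (left out, the last holds). Time passes only in rows, so rows that do not move let the fingers close. It gives the time, the measured TCP pose, the force, the opening and the grip force at its end, in the units of the state.
- get_obs(): the state, without advancing time (a new reading comes with each control period).
- read_camera(name): name is "scene" or "side" or "wrist"; returns (picture, depth): 420x560x3 uint8, red, green, blue; 420x560 float32, mm along the optical axis (not along the pixel's ray), 0 where there is no reading.
- get_calibration(name): a dict with "mtx" (3x3 intrinsics, pixels), "position" and "rotation" of the camera in the world. Camera axes: x right, y up, looking along -z (the intrinsics and any distortion apply to the point x, -y, -z); pixel columns grow to the right and rows downward; lengths in mm; the calibration is good to about 2 mm. A picture is of the moment at which its call begins: read the wrist's pose just before it. get_calibration takes no time and is no camera call; for the wrist camera it gives the pose at the moment of the call.
- hand_in(): hands the job in; it is judged then, once.
The state is a dict: "t": time; "joints": joint angles; "qd": joint speeds; "tau": joint torques, N m; "tool_pos": TCP position; "tool_rot": TCP orientation; "ft_force": force on the tool from outside, world axes, zero at the start; "torque": the same for the moment, N m; "finger_gap": opening from 0.0 (shut) to 1.0 (fully open); "grasp_force": force on a finger pad.
Only numpy, scipy, OpenCV 4.12 (cv2) and the standard library are available. Lean on these libraries where they do the work, as an engineer would, in place of code of your own. Each camera call takes 0.05 s, during which the arm holds its last target. There are 200 camera calls.

TASK

Set up the veneer-strip scraping jig: hang the ballast weight by its wooden-sleeved handle in both upturned hooks of the blue hold-down arm and let go, so that the roller is pulled down onto the strip. Only then turn the red thumbscrew on the bridge clockwise until it seats on the arm, back it off a quarter turn to give the roller its running clearance, and finish still gripping the thumbscrew at that setting, so that I can nip up its lock nut. Leave the sanding block, the tape measure and the rest of the bench as they are.

Things in the scene. Friction and masses are not known exactly. Their poses are not given: they have to be found in the camera images.
- weight: loose ballast weight: dark steel bar 118 x 46 x 20 mm, 0.5 to 0.9 kg, standing on the table; at each end a flat steel leg (5 mm thick, inner faces 104 mm apart) carries a handle rod across the top. Origin: centre of its underside; x along bar and handle, y across, z up. 107 mm high; 73 mm free height between bar and handle rod
- weight_grip (a point): middle of the weight's handle, 100 mm above the weight's underside. The handle runs along x: wooden sleeve 16 mm in diameter over the middle 52 mm, bare 14 mm steel rod from there to the legs. Grip the sleeve from above, fingers closing along y
- hook_seat (a point): where the middle of the hung weight's handle lies, midway between the two hooks of the blue arm, about 0.14 m above the table. Frame turns with the arm: -y points out of its open end, the handle must lie along x. Each hook is a notch open upward, 21 mm wide along y, floor 7 mm below this point; the plate behind it ends 9 mm above this point, plate undersides are 15 mm below it
- hook_tips (a point): top of the two upturned hook tips (10 mm thick), midway between them: 19 mm above hook_seat and 15.5 mm further out (-y). The hooks' plates are 8 mm thick, centred 36 mm to either side (x), so 64 mm are free between them for the fingers. Bring the weight in along +y from the open end, handle above the tips and bar below the plates, then lower it
- holddown (a joint): tilt of the blue hold-down arm, rad: 0 with its rubber roller down on the strip, growing as the hooks rise. With nothing hung, a light spring floats it up against the screw (up to 0.05, hooks up to 10 mm high); the weight pulls it down to 0. Pivot 215 mm from hook_seat
- screw_grip (a point): the centre of the thumbscrew's wing, on the screw's upright axis, 30 mm above the top of the steel bridge (about 0.22 m above the table). The wing is a red upright double-lobed paddle 46 mm long (along x), 10 mm thick (y), 28 mm high, and x, y turn with it. Grip it across its thickness from above; nothing else stands within 60 mm of it at its height
- lift_screw (a joint): angle of the thumbscrew, rad: 0 when it is seated on the arm (a hard stop), growing as it is unscrewed counter-clockwise seen from above; starts 1.9 to 2.8 unscrewed. 2 mm of travel a turn; light friction (about 0.03 N m); it stays where it is left
- sanding_block: bystander: brown cork sanding block 96 x 63 x 30 mm; origin at the centre of its underside
- tape_measure: bystander: dark pocket tape measure 60 x 74 x 28 mm; origin at the centre of its underside

How it is judged:
By the outcome, as a careful person would: the job done as asked, in the order asked, and still so for the second after the job is handed in, while the arm keeps its last pose, push and grip.
It also fails if it takes over 72 s, if anything falls off the work surface, if the arm or the gripper's body presses on something with over 40 N, if the wrist force passes 120 N, or if a joint passes its speed limit or range.

## Working session

There is one attempt and no reset: what is moved stays moved. The work goes in short steps, Python scripts to look and compute and a shell command to move; the robot and the scene stay as the last step left them, time stands still between calls to the robot, and variables do not carry over. Pictures are saved under pics/ and viewed, at most 10 in all, crops included, and the job is handed in when it is done.

```bash
ls; mkdir -p pics
python3 - <<'E'
from rig import *
import cv2,numpy as np
o=get_obs();print(o);print(grip_point_offset() if callable(grip_point_offset) else grip_point_offset)
ims=[]
for n in("scene","side"):
    p,d=read_camera(n);np.savez(f"pics/{n}0.npz",p=p,d=d)
    c=get_calibration(n);print(n,c)
    cv2.imwrite(f"pics/{n}0.png",p[...,::-1])
E
```

```text
pics
{'t': 0.0, 'joints': array([ 1.11151358,  0.42669694,  0.07383632,  1.60659095, -0.03408672,
        1.1108499 , -0.06706644]), 'qd': array([-0.00051372, -0.00049748, -0.00123226, -0.00130912,  0.00138976,
       -0.00036029,  0.00187957]), 'tau': array([ 1.02517039e-03, -9.35790968e+01,  3.66751000e+00, -4.54194760e+01,
       -4.86783148e-02,  2.01699481e-02,  1.57522823e-04]), 'tool_pos': array([ 205.59720294, -642.41185226,  171.20570827]), 'tool_rot': array([ 9.88026427e-01,  1.54283393e-01, -1.47297867e-04, -6.26093327e-04]), 'ft_force': array([-0.49754855,  0.28013548,  0.27613744]), 'torque': array([-0.00400197,  0.01509376,  0.00457108]), 'grasp_force': 0.0, 'finger_gap': 0.9990965532814449}
-18.8
scene {'mtx': array([[440.4773623 ,   0.        , 286.63696829],
       [  0.        , 440.4773623 , 211.80625394],
       [  0.        ,   0.        ,   1.        ]]), 'position': array([-137.97580385,  666.42879355,  592.19369209]), 'rotation': array([-0.21139181,  0.50668326,  0.77906152, -0.30273539])}
side {'mtx': array([[518.86804694,   0.        , 277.8334707 ],
       [  0.        , 518.86804694, 211.75305347],
       [  0.        ,   0.        ,   1.        ]]), 'position': array([ 442.28582474, 1375.52633616,  963.67845044]), 'rotation': array([-0.01694351,  0.49975943,  0.86581552, -0.01780196])}
```

View pics/scene0.png

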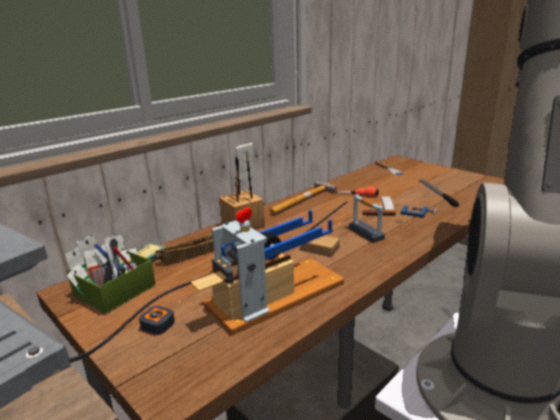

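View pics/side0.png

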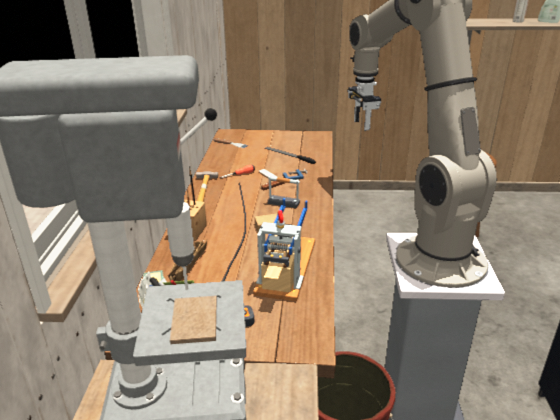

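Scene view: red wing at (243,215), blue arm hooks' tips at (309,213) and (328,226), weight at about (367,220) with legs up; the open end of the jig faces the weight. Side view: weight at (283,192), wing (281,215). Now to points.

```bash
cat > h.py <<'E'
import numpy as np,cv2
from scipy.spatial.transform import Rotation as R
from rig import *
def pts(n,d,c,m):
    "world points of masked pixels with depth"
    v,u=np.nonzero(m&(d>0)); z=d[v,u]
    K=c["mtx"]; p=np.c_[(u-K[0,2])*z/K[0,0],-(v-K[1,2])*z/K[1,1],-z]
    return R.from_quat(c["rotation"]).apply(p)+c["position"],u,v
def hsv(p): return cv2.cvtColor(p,cv2.COLOR_RGB2HSV).astype(int)
def box(m,u0,u1,v0,v1):
    k=np.zeros_like(m);k[v0:v1,u0:u1]=m[v0:v1,u0:u1];return k
E
python3 - <<'E'
from h import *
np.set_printoptions(precision=0,suppress=True)
for n in("scene","side"):
    f=np.load(f"pics/{n}0.npz");p,d=f["p"],f["d"];c=get_calibration(n);h=hsv(p)
    bl=(h[...,0]>105)&(h[...,0]<130)&(h[...,1]>130)
    rd=((h[...,0]<6)|(h[...,0]>174))&(h[...,1]>190)&(h[...,2]>100)
    boxes=dict(scene=((200,340,200,290),(230,260,200,228),(340,390,188,245)),side=((255,312,195,270),(270,292,205,228),(262,305,172,210)))[n]
    for nm,m,b in(("blue",bl,boxes[0]),("red",rd,boxes[1]),("all",bl|True,boxes[2])):
        P,u,v=pts(n,d,c,box(m,*b))
        if nm=="all":
            k=(P[:,2]>12)&(P[:,2]<125);P=P[k]
            for lo,hi in((12,25),(25,80),(80,120)):
                q=P[(P[:,2]>lo)&(P[:,2]<hi)]
                if len(q):
                  r=cv2.minAreaRect(q[:,:2].astype(np.float32));print(n,nm,lo,len(q),q.mean(0),r)
        else:
            print(n,nm,len(P),P.mean(0),np.percentile(P,[2,98],axis=0))
            print(cv2.minAreaRect(P[:,:2].astype(np.float32)))
            if nm=="blue":
                for a in range(0,0): pass
                i=np.argsort(P[:,1])[:25];print(np.c_[u,v,P][i])
E
```

```text
scene blue 952 [472.  28. 149.] [[430. -68. 135.]
 [542. 158. 163.]]
((485.8762512207031, 47.469390869140625), (247.96495056152344, 82.3738784790039), 78.9053726196289)
[[310. 219. 501. -79. 147.]
 [310. 216. 500. -79. 156.]
 [310. 218. 500. -79. 150.]
 [310. 212. 500. -79. 166.]
 [310. 221. 499. -78. 143.]
 [309. 219. 502. -78. 147.]
 [310. 217. 499. -77. 154.]
 [310. 213. 498. -77. 165.]
 [310. 215. 498. -77. 160.]
 [310. 214. 498. -77. 162.]
 [309. 221. 501. -76. 143.]
 [310. 220. 498. -76. 147.]
 [310. 211. 498. -76. 171.]
 [309. 220. 501. -75. 146.]
 [308. 220. 502. -73. 146.]
 [308. 222. 501. -72. 142.]
 [308. 221. 500. -71. 145.]
 [307. 221. 502. -69. 145.]
 [306. 223. 505. -69. 139.]
 [330. 221. 430. -68. 167.]
 [307. 222. 500. -68. 143.]
 [306. 221. 503. -67. 145.]
 [330. 229. 429. -67. 147.]
 [306. 222. 502. -66. 143.]
 [330. 231. 428. -66. 143.]]
scene red 161 [507. 125. 227.] [[494. -56. 111.]
 [738. 151. 240.]]
((643.01123046875, 12.35955810546875), (31.959611892700195, 408.4081115722656), 50.44822311401367)
scene all 12 536 [ 555. -419.   19.] ((591.65966796875, -461.24
[... 1218 characters left out ...]
  431.  -68.  159.]
 [ 306.  206.  431.  -66.  153.]
 [ 306.  202.  431.  -65.  168.]
 [ 283.  208.  504.  -64.  146.]]
side red 32 [503. 134. 232.] [[498.  61. 198.]
 [509. 153. 242.]]
((508.6105041503906, 60.77299880981445), (10.621520042419434, 186.19627380371094), 3.538209915161133)
side all 12 321 [ 523. -423.   18.] ((528.852783203125, -458.22576904296875), (168.53012084960938, 295.10675048828125), 0.5712712407112122)
side all 25 76 [ 517. -348.   45.] ((517.457275390625, -343.37841796875), (41.23338317871094, 116.53558349609375), 72.12171936035156)
side all 80 138 [ 515. -349.  103.] ((514.9663696289062, -351.15142822265625), (28.98300552368164, 119.90836334228516), 73.63481903076172)
```

```bash
cat >> h.py <<'E'
def go(x,y,z,yaw):
    "print dp (tool axes AFTER the turn) and turn about tool z to reach TCP x,y,z with tool x at world yaw (deg), tool down"
    o=get_obs();r=R.from_quat(o["tool_rot"]);tgt=R.from_euler("z",yaw,degrees=True)*R.from_quat([1,0,0,0])
    d=(r.inv()*tgt).as_rotvec();print("t",round(o["t"],2),"pos",o["tool_pos"].round(1),"turn",d.round(3),"dp",tgt.inv().apply(np.array([x,y,z])-o["tool_pos"]).round(1),"F",o["ft_force"].round(1))
E
python3 -c "
from h import *
go(510,-349,270,-16.4)"
python3 -m pendant '{"dp":[[0,0,-20],[0,0,-25],[0,0,-25],[0,0,-25]],"delta_rot":[[0,0,0.15],[0,0,0.15],[0,0,0.15],[0,0,0.145]],"gripper":[1,1,1,1]}'
python3 -c "
from h import *
go(510,-349,270,-16.4)"
```

```text
t 0.1 pos [ 205.6 -642.5  171.2] turn [-0.001  0.     0.596] dp [ 209.1 -367.5  -98.8] F [ 0.9  0.4 -0.1]
t: 0.6
tool_pos: [205.7, -642.6, 267.3]
tool_rot: [0.989, -0.145, -0.0, -0.0]
ft_force: [0.5, -1.0, -0.4]
finger_gap: 0.999
grasp_force: 0.0
t 0.6 pos [ 205.7 -642.6  267.3] turn [-0.001  0.    -0.004] dp [ 209.  -367.6   -2.7] F [ 0.5 -1.  -0.4]
```

```bash
python3 -m pendant '{"dp":[[26,-46,0],[26,-46,0],[26,-46,0],[26,-46,0],[26,-46,0],[26,-46,0],[26,-46,0],[26,-46,0]],"delta_rot":[[0,0,0],[0,0,0],[0,0,0],[0,0,0],[0,0,0],[0,0,0],[0,0,0],[0,0,0]],"gripper":[1,1,1,1,1,1,1,1]}'
python3 -m pendant '{"dp":[[0,0,0],[0,0,0]],"delta_rot":[[0,0,0],[0,0,0]],"gripper":[1,1]}'
python3 - <<'E'
from h import *
np.set_printoptions(precision=1,suppress=True)
go(510,-349,270,-16.4)
c=get_calibration("wrist");p,d=read_camera("wrist");print(c)
np.savez("pics/w1.npz",p=p,d=d);cv2.imwrite("pics/w1.png",p[...,::-1])
P,u,v=pts("wrist",d,c,np.ones(d.shape,bool))
k=(P[:,2]>75)&(P[:,2]<115)&(np.hypot(P[:,0]-512,P[:,1]+349)<90)
q=P[k];print(len(q),q.mean(0),cv2.minAreaRect(q[:,:2].astype(np.float32)),np.percentile(q[:,2],[2,50,98]))
E
```

```text
t: 1.6
tool_pos: [509.8, -346.8, 266.7]
tool_rot: [0.99, -0.142, -0.0, -0.0]
ft_force: [0.3, -1.2, -0.6]
finger_gap: 0.998
grasp_force: 0.0
t: 1.85
tool_pos: [508.4, -348.6, 266.6]
tool_rot: [0.99, -0.142, -0.0, 0.0]
ft_force: [-1.1, -0.8, -0.1]
finger_gap: 0.999
grasp_force: 0.0
t 1.85 pos [ 508.4 -348.6  266.6] turn [0. 0. 0.] dp [ 1.6 -0.1 -3.4] F [-1.1 -0.8 -0.1]
{'mtx': array([[376.1,   0. , 282.3],
       [  0. , 376.1, 216.8],
       [  0. ,   0. ,   1. ]]), 'position': array([ 584.9, -371.1,  480.4]), 'rotation': array([ 0.1, -0.1,  0.8, -0.6])}
1657 [ 516.1 -355.5  106.8] ((513.0787963867188, -354.9708557128906), (15.37059497833252, 119.31497192382812), 73.4876937866211) [102.  107.2 109.7]
```

View pics/w1.png

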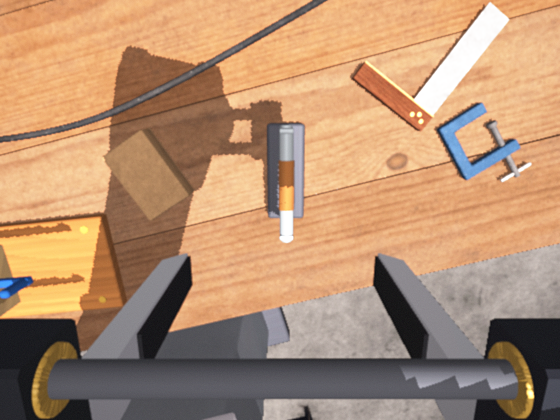

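The wrist view shows the weight's handle upright at (287,182), orange sleeve at (287,185), between the fingers; sanding block at (148,173), out of the way.

```bash
python3 -m pendant '{"dp":[[6,4,30],[0,0,35],[0,0,40],[0,0,35],[0,0,25],[0,0,15],[0,0,5.5],[0,0,0]],"delta_rot":[[0,0,0],[0,0,0],[0,0,0],[0,0,0],[0,0,0],[0,0,0],[0,0,0],[0,0,0]],"gripper":[1,1,1,1,1,1,1,1]}'
python3 -m pendant '{"dp":[[0,0,0],[0,0,0],[0,0,0],[0,0,0],[0,0,0],[0,0,0]],"delta_rot":[[0,0,0],[0,0,0],[0,0,0],[0,0,0],[0,0,0],[0,0,0]],"gripper":[0,-0.5,-1,-1,-1,-1]}' 45
```

```text
t: 2.9
tool_pos: [513.6, -354.2, 81.8]
tool_rot: [0.99, -0.142, 0.0, 0.0]
ft_force: [-0.8, -0.6, 0.7]
finger_gap: 1.005
grasp_force: 0.0
t: 3.65
tool_pos: [513.5, -353.8, 81.4]
tool_rot: [0.99, -0.142, -0.0, -0.0]
ft_force: [0.3, -0.2, -1.1]
finger_gap: 0.398
grasp_force: 0.0
```

```bash
python3 -m pendant '{"dp":[[0,0,0],[0,0,0],[0,0,0],[0,0,0],[0,0,0],[0,0,0],[0,0,0],[0,0,0]],"delta_rot":[[0,0,0],[0,0,0],[0,0,0],[0,0,0],[0,0,0],[0,0,0],[0,0,0],[0,0,0]],"gripper":[-1,-1,-1,-1,-1,-1,-1,-1]}' 45
python3 -m pendant '{"dp":[[0,0,-10],[0,0,-20],[0,0,-25],[0,0,-25],[0,0,-20],[0,0,0]],"delta_rot":[[0,0,0],[0,0,0],[0,0,0],[0,0,0],[0,0,0],[0,0,0]],"gripper":[-1,-1,-1,-1,-1,-1]}'
python3 - <<'E'
from h import *
np.set_printoptions(precision=1,suppress=True)
go(513,-354,181,-16.4)
c=get_calibration("wrist");p,d=read_camera("wrist")
np.savez("pics/w2.npz",p=p,d=d);cv2.imwrite("pics/w2.png",p[...,::-1])
# refine hooks in the scene/side pictures
for n,B in(("scene",(200,340,200,290)),("side",(255,312,195,270))):
    f=np.load(f"pics/{n}0.npz");h=hsv(f["p"]);bl=(h[...,0]>105)&(h[...,0]<130)&(h[...,1]>110)
    P,_,_=pts(n,f["d"],get_calibration(n),box(bl,*B));P=P[(P[:,2]>125)&(P[:,2]<180)]
    for lo,hi in((420,455),(480,520)):
        q=P[(P[:,0]>lo)&(P[:,0]<hi)&(P[:,1]<-45)];print(n,len(q),np.percentile(q,[0,5,50,95,100],axis=0).tolist())
    for a,b in((-60,-30),(-30,0),(0,40),(40,80)):
        q=P[(P[:,1]>a)&(P[:,1]<b)];s=q[:,0]<475+(q[:,1]+70)*.155;print(a,q[s].mean(0),q[~s].mean(0),np.percentile(q[:,2],[5,95]))
E
```

```text
t: 4.65
tool_pos: [513.6, -353.8, 81.4]
tool_rot: [0.99, -0.142, 0.0, -0.0]
ft_force: [-0.8, 0.6, 0.0]
finger_gap: 0.002
grasp_force: 0.0
t: 5.4
tool_pos: [514.4, -354.3, 183.5]
tool_rot: [0.99, -0.142, 0.002, 0.001]
ft_force: [-0.4, -0.2, -0.4]
finger_gap: 0.005
grasp_force: 0.0
t 5.4 pos [ 514.4 -354.3  183.5] turn [ 0. -0.  0.] dp [-1.4  0.1  2.5] F [-0.4 -0.2 -0.4]
scene 43 [[426.695380858342, -67.97077695356018, 140.14933179469233], [427.2241078972952, -66.00693576542673, 141.44160324574554], [429.7591240072792, -63.526163562068405, 146.46303828756743], [432.92027117690947, -45.87785677521701, 169.4049377482244], [435.9564528086755, -45.45742637461012, 171.64302940242914]]
scene 51 [[497.5374210552452, -80.76492092006276, 138.7797500830145], [498.0995407579635, -79.17894840711148, 141.41610886158466], [502.50131970154234, -61.63515727535673, 146.41618203653837], [505.49335375744477, -46.281532708910504, 163.52649704005015], [507.05003180573726, -45.185564809272705, 170.65392380661598]]
-60 [433.2 -40.5 148.9] [505.7 -42.2 150.4] [141.2 160.5]
-30 [437.9 -15.2 152.1] [510.6 -15.1
[... 355 characters left out ...]
80671756, 170.5390965829686], [433.9599950338839, -45.566288688525674, 173.72764213752396]]
side 30 [[501.14225530232176, -83.57226221092765, 143.5302579519382], [501.21372036551725, -82.93480706350356, 144.41279089484175], [504.3603739316753, -74.22682392884565, 157.6619164536711], [508.4412634831139, -46.87143164831696, 171.92619411921206], [509.92659446679016, -46.042628077246945, 172.456935941555]]
-60 [434.8 -41.1 154.8] [508.8 -45.7 158.1] [147.8 161.7]
-30 [439.3 -16.6 154.4] [nan nan nan] [143.1 161.3]
0 [446.   17.7 154.3] [520.6  24.3 158.9] [147.3 160.7]
40 [452.1  49.3 156.6] [523.9  40.7 159.8] [150.6 160.1]<stdin>:13: RuntimeWarning: Mean of empty slice.
  ret = um.true_divide(
```

View pics/w2.png

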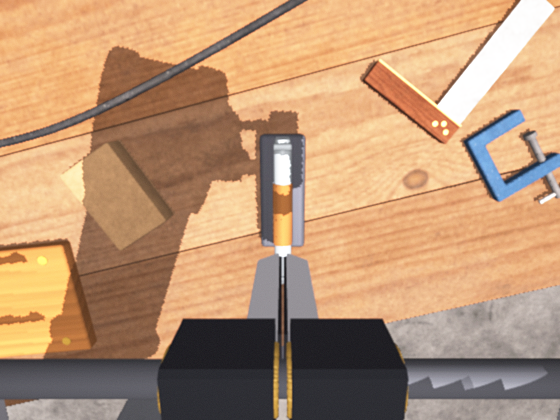

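The handle was missed: the shut fingers at (282,260) stand to the near side of the weight's handle (282,200), which still stands in place. I check where the fingertips really are in the same picture.

```bash
python3 - <<'E'
from h import *
np.set_printoptions(precision=1,suppress=True)
f=np.load("pics/w2.npz");d=f["d"];c=get_calibration("wrist")
P,u,v=pts("wrist",d,c,box(np.ones(d.shape,bool),250,315,240,318));
for r in range(240,318,6):
    k=(v==r);print(r,[ (a,P[k&(u==a)][0]) for a in(262,276,282,300) if (k&(u==a)).any()])
P,u,v=pts("wrist",d,c,box(np.ones(d.shape,bool),255,310,125,260))
k=(P[:,2]>85)&(P[:,2]<115);q=P[k];print(cv2.minAreaRect(q[:,:2].astype(np.float32)),q[:,2].max())
for n in("scene","side"):
    p,dd=read_camera(n);cc=get_calibration(n)
    cv2.imwrite(f"pics/{n}2.png",p[...,::-1]);np.savez(f"pics/{n}2.npz",p=p,d=dd)
    Q,_,_=pts(n,dd,cc,np.ones(dd.shape,bool));k=(np.hypot(Q[:,0]-514,Q[:,1]+354)<60)&(Q[:,2]>150)&(Q[:,2]<225)
    q=Q[k];print(n,len(q),q.mean(0) if len(q) else 0,np.percentile(q,[1,99],axis=0))
    s=q[q[:,2]<q[:,2].min()+20];print(s.mean(0),np.percentile(s,[1,99],axis=0))
E
python3 - <<'E'
import cv2
a=cv2.imread("pics/scene2.png")[130:260,300:440];cv2.imwrite("pics/s2c.png",cv2.resize(a,None,fx=4,fy=4))
E
```

```text
240 [(262, array([ 469.5, -319. ,   19. ])), (276, array([ 493.5, -343. ,  104.4])), (282, array([ 492.9, -347.9,  106.5])), (300, array([ 458.2, -357.7,   19.2]))]
246 [(262, array([ 456.7, -314. ,    0.1])), (276, array([ 488.2, -341.4,  103.5])), (282, array([ 488.4, -346.6,  108. ])), (300, array([ 444.4, -354.7,   -0.9]))]
252 [(262, array([ 449.2, -311.6,   -1.9])), (276, array([ 483.2, -339.9,  103.5])), (282, array([ 482.9, -345. ,  106.5])), (300, array([ 437.6, -352.8,   -0.4]))]
258 [(262, array([ 526.1, -347.4,  224.1])), (276, array([ 524.4, -354. ,  224.7])), (282, array([ 521.7, -356.3,  219.8])), (300, array([ 520.3, -365.2,  222.8]))]
264 [(262, array([ 525.9, -347.7,  231.5])), (276, array([ 524.1, -354.1,  231.6])), (282, array([ 521.9, -356.4,  228.2])), (300, array([ 520.9, -364.9,  231.5]))]
270 [(262, array([ 526.1, -348.2,  239.1])), (276, array([ 524.1, -354.2,  238.5])), (282, array([ 521.6, -356.3,  234.6])), (300, array([ 520.6, -364.5,  237.5]))]
276 [(262, array([ 525.7, -348.4,  244.8])), (276, array([ 523.6, -354.1,  243.9])), (282, array([ 520.4, -355
[... 767 characters left out ...]
rray([ 523.7, -354.6,  270.8])), (282, array([ 507.6, -352.2,  241.8])), (300, array([ 521.3, -363.1,  270.9]))]
312 [(262, array([ 525.2, -349.8,  275.3])), (276, array([ 523.2, -354.5,  274.3])), (282, array([ 371.1, -312.2,   -0.1])), (300, array([ 521.5, -363. ,  275.6]))]
((525.0322265625, -357.50469970703125), (15.872809410095215, 93.96443176269531), 74.08170318603516) 109.53335507588781
scene 15 [ 511.5 -348.9  222.1] [[ 504.9 -360.1  218.3]
 [ 524.5 -344.   224.3]]
[ 511.5 -348.9  222.1] [[ 504.9 -360.1  218.3]
 [ 524.5 -344.   224.3]]
side 9 [ 516.4 -350.5  220.2] [[ 507.6 -360.9  217.1]
 [ 525.8 -342.2  224.8]]
[ 516.4 -350.5  220.2] [[ 507.6 -360.9  217.1]
 [ 525.8 -342.2  224.8]]
```

View pics/s2c.png

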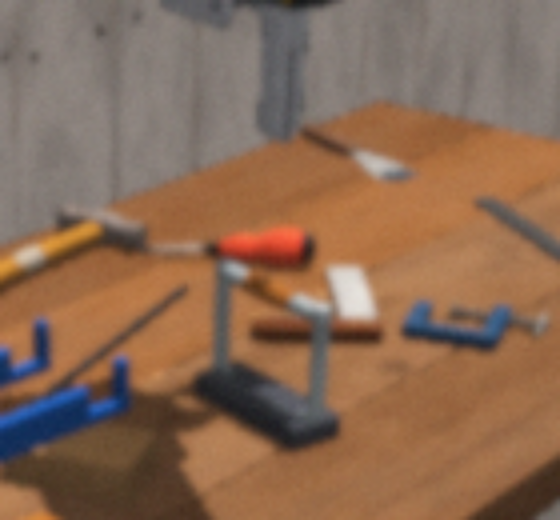

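All three cameras put the fingertips near z = 217 while the reported TCP reads 183.5, so the true tips lie 34 mm above the reported TCP. I go 34 mm lower this time.

```bash
python3 -m pendant '{"dp":[[0,0,0],[0,0,0],[0,0,5],[0,0,10],[0,0,15],[0,0,15],[0,0,10],[0,0,5]],"delta_rot":[[0,0,0],[0,0,0],[0,0,0],[0,0,0],[0,0,0],[0,0,0],[0,0,0],[0,0,0]],"gripper":[1,1,1,1,1,1,1,1]}'
python3 -c "
from h import *
go(513,-354,48,-16.4)
c=get_calibration('wrist');p,d=read_camera('wrist');P,u,v=pts('w',d,c,np.ones(d.shape,bool))
k=(v<330)&(v>200)&(P[:,2]>125)&((u<230)|(u>330))
for s in (u<280,u>280):
  q=P[k&s];print(len(q),q.mean(0),q.min(0),np.percentile(q[:,2],[1,5]))"
```

```text
t: 6.55
tool_pos: [513.3, -353.6, 120.5]
tool_rot: [0.99, -0.142, -0.0, -0.0]
ft_force: [0.3, 0.7, -0.4]
finger_gap: 0.819
grasp_force: 0.0
t 6.55 pos [ 513.3 -353.6  120.5] turn [-0.     0.001  0.001] dp [-0.2  0.5 72.5] F [ 0.3  0.7 -0.4]
4682 [ 539.26847507 -315.31374894  211.94216183] [ 516.37661144 -325.49875828  153.57909993] [157.35291729 164.07246609]
4662 [ 514.28648748 -400.35024069  211.96309441] [ 494.67662877 -422.66619273  154.22203887] [157.22989677 164.2547095 ]
```

```bash
python3 -m pendant '{"dp":[[0,0,15],[0,0,20],[0,0,20],[0,0,12],[0,0,5.5],[0,0,0],[0,0,0],[0,0,0]],"delta_rot":[[0,0,0],[0,0,0],[0,0,0],[0,0,0],[0,0,0],[0,0,0],[0,0,0],[0,0,0]],"gripper":[1,1,1,1,1,-1,-1,-1]}' 45
python3 -m pendant '{"dp":[[0,0,0],[0,0,0],[0,0,0],[0,0,0],[0,0,0],[0,0,0],[0,0,0]],"delta_rot":[[0,0,0],[0,0,0],[0,0,0],[0,0,0],[0,0,0],[0,0,0],[0,0,0]],"gripper":[-1,-1,-1,-1,-1,-1,-1]}'
python3 -m pendant '{"dp":[[0,0,0],[0,0,0],[0,0,0],[0,0,0]],"delta_rot":[[0,0,0],[0,0,0],[0,0,0],[0,0,0]],"gripper":[-1,-1,-1,-1]}'
```

```text
t: 7.6
tool_pos: [513.9, -353.9, 49.5]
tool_rot: [0.99, -0.142, 0.0, 0.0]
ft_force: [-0.6, 0.2, 0.5]
finger_gap: 0.719
grasp_force: 0.0
t: 8.48
tool_pos: [513.5, -353.9, 48.9]
tool_rot: [0.99, -0.142, 0.0, 0.0]
ft_force: [-0.8, -0.6, -1.0]
finger_gap: 0.162
grasp_force: 45.0
t: 8.98
tool_pos: [513.5, -353.8, 48.9]
tool_rot: [0.99, -0.142, -0.0, -0.0]
ft_force: [0.2, -1.3, -0.6]
finger_gap: 0.154
grasp_force: 45.0
```

```bash
python3 -m pendant '{"dp":[[0,0,-8],[0,0,-18],[0,0,-25],[0,0,-25],[0,0,-14],[0,0,-4],[0,0,0]],"delta_rot":[[0,0,0],[0,0,0],[0,0,0],[0,0,-0.06],[0,0,-0.055],[0,0,0],[0,0,0]],"gripper":[-1,-1,-1,-1,-1,-1,-1]}'
python3 -c "
from h import *
go(451,-172,143,-9.8)"
```

```text
t: 9.85
tool_pos: [513.5, -353.7, 143.2]
tool_rot: [0.996, -0.086, 0.0, 0.0]
ft_force: [-0.6, 0.2, -5.7]
finger_gap: 0.156
grasp_force: 45.0
t 9.85 pos [ 513.5 -353.7  143.2] turn [ 0.    -0.    -0.001] dp [ -92.5 -168.5    0.2] F [-0.6  0.2 -5.7]
```

```bash
python3 -m pendant '{"dp":[[-6,-12,0],[-12,-22,0],[-16,-30,0],[-18,-32,0],[-16,-30,0],[-14,-24,0],[-8,-14,0],[-2,-4,0]],"delta_rot":[[0,0,0],[0,0,0],[0,0,0],[0,0,0],[0,0,0],[0,0,0],[0,0,0],[0,0,0]],"gripper":[-1,-1,-1,-1,-1,-1,-1,-1]}'
python3 -m pendant '{"dp":[[0,0,0],[0,0,0]],"delta_rot":[[0,0,0],[0,0,0]],"gripper":[-1,-1]}'
python3 - <<'E'
from h import *
np.set_printoptions(precision=1,suppress=True)
go(451,-172,143,-9.8)
c=get_calibration("wrist");p,d=read_camera("wrist")
np.savez("pics/w3.npz",p=p,d=d);cv2.imwrite("pics/w3.png",p[...,::-1])
P,u,v=pts("w",d,c,np.ones(d.shape,bool));h=hsv(p)[v,u]
b=(h[:,0]>105)&(h[:,0]<130)&(h[:,1]>110)&(P[:,2]>125)&(P[:,2]<180)&(P[:,1]>-110)
q=P[b];print(len(q));ax=np.array([.985,-.17]);ay=np.array([.17,.985])
X=q[:,:2]@ax;Y=q[:,:2]@ay
for Z,nm in((167,"tips"),(150,"plate")):
    k=(q[:,2]>Z) if Z>160 else (q[:,2]>148)&(q[:,2]<166)
    for s in(X<476,X>476):
        w=k&s;
        if w.sum()>3:print(nm,w.sum(),"X",np.percentile(X[w],[2,50,98]),"Y",np.percentile(Y[w],[2,50,98]),"z",np.percentile(q[w,2],[5,50,95]),"line",np.polyfit(q[w,1],q[w,0],1))
# handle
k=(abs(P[:,2]-197)<11)&(np.hypot(P[:,0]-451,P[:,1]+172)<75)&(v<320)
w=P[k];print("handle",len(w),cv2.minAreaRect(w[:,:2].astype(np.float32)),w[:,2].max())
print("handle XY",np.percentile(w[:,:2]@ax,[2,50,98]),np.percentile(w[:,:2]@ay,[2,50,98]))
E
```

```text
t: 10.85
tool_pos: [451.0, -171.9, 142.9]
tool_rot: [0.996, -0.085, -0.0, -0.0]
ft_force: [-0.1, -0.4, -6.2]
finger_gap: 0.154
grasp_force: 45.0
t: 11.1
tool_pos: [451.5, -173.4, 142.8]
tool_rot: [0.996, -0.086, -0.0, 0.0]
ft_force: [0.1, -0.1, -6.2]
finger_gap: 0.158
grasp_force: 45.0
t 11.1 pos [ 451.5 -173.4  142.8] turn [ 0.  0. -0.] dp [-0.7 -1.3 -0.2] F [ 0.1 -0.1 -6.2]
5343
tips 222 X [433.7 437.6 440.3] Y [-0.4  3.3  8.1] z [167.7 170.4 171.9] line [  0.1 440.1]
tips 261 X [505.4 508.9 511.9] Y [-1.1  2.4  7.5] z [167.8 170.4 171.8] line [  0.1 512.7]
plate 1658 X [433.5 439.8 441. ] Y [-0.8 41.3 74.1] z [148.9 157.  161.9] line [  0.2 446.2]
plate 1217 X [504.9 510.1 512.5] Y [-1.6 34.5 57.6] z [149.2 158.9 162.4] line [  0.2 518.1]
handle 6292 ((471.93719482421875, -174.11668395996094), (76.67981719970703, 37.82576370239258), 5.516369342803955) 207.9436064629735
handle XY [462.1 491.7 532.7] [-110.7  -94.1  -78. ]
```

View pics/w3.png

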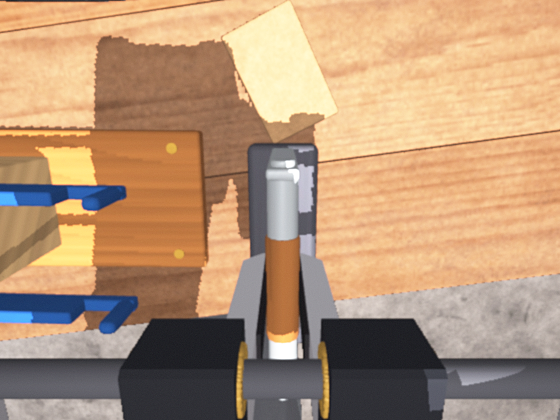

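The wrist view shows the gripped sleeve at (283,280) squarely along the fingers, the far rod end at (283,205), and both blue hook tips at about (110,197) and (122,310), same orientation as the handle. I take hooks relative to handle within this one picture.

Run:
```python
from h import *
np.set_printoptions(precision=1,suppress=True)
f=np.load("pics/w3.npz");p,d=f["p"],f["d"];c=get_calibration("wrist")
P,u,v=pts("w",d,c,box(np.ones(d.shape,bool),255,312,150,345));h=hsv(p)[v,u]
ax=np.array([.985,-.17]);ay=np.array([.17,.985]);X=P[:,:2]@ax;Y=P[:,:2]@ay
s=(abs(P[:,2]-197)<12)&(h[:,0]<20)&(h[:,1]>130)
r=(abs(P[:,2]-197)<12)&(v>178)&(v<234)
l=(abs(P[:,2]-197)<14)&(v<172)
for n,k in(("sleeve",s),("rod",r),("leg",l)):print(n,k.sum(),"X",np.percentile(X[k],[1,50,99]),"Y",np.percentile(Y[k],[2,50,98]),"z",P[k,2].max(),"line",np.polyfit(X[k],Y[k],1))
o=get_obs();t=o["tool_pos"];print("tcp X,Y",t[:2]@ax,t[:2]@ay)
```

```text
sleeve 3181 X [450.2 476.6 499. ] Y [-101.3  -94.   -86.9] z 205.87790568033847 line [ -0.  -91.2]
rod 1737 X [502.3 514.5 526.4] Y [-101.   -94.1  -87.6] z 203.8411876207574 line [ -0.  -88.2]
leg 398 X [529.6 531.5 534. ] Y [-100.6  -94.1  -87.9] z 204.44752132719736 line [  0. -96.]
tcp X,Y 474.15669203865133 -93.97448957389831
```

```bash
python3 -m pendant '{"dp":[[-2,-8,0],[0,-16,0],[0,-22,0],[0,-24,0],[0,-20,0],[0,-14,0],[0,-7,0],[0,-2,0]],"delta_rot":[[0,0,0],[0,0,0],[0,0,0],[0,0,0],[0,0,0],[0,0,0],[0,0,0],[0,0,0]],"gripper":[-1,-1,-1,-1,-1,-1,-1,-1]}'
python3 -m pendant '{"dp":[[0,0,5],[0,0,4],[0,0,0]],"delta_rot":[[0,0,0],[0,0,0],[0,0,0]],"gripper":[-1,-1,-1]}'
cat > m.py <<'E'
from h import *
import sys
np.set_printoptions(precision=1,suppress=True)
c=get_calibration("wrist");o=get_obs();p,d=read_camera("wrist")
np.savez(f"pics/{sys.argv[1]}.npz",p=p,d=d);cv2.imwrite(f"pics/{sys.argv[1]}.png",p[...,::-1])
P,u,v=pts("w",d,c,np.ones(d.shape,bool));h=hsv(p)[v,u]
ax=np.array([.985,-.17]);ay=np.array([.17,.985]);X=P[:,:2]@ax;Y=P[:,:2]@ay
t=o["tool_pos"];zh=t[2]+52;print("tcp X,Y,z",t[:2]@ax,t[:2]@ay,t[2],"F",o["ft_force"],o["torque"])
near=abs(P[:,2]-zh)<14
s=near&(h[:,0]<20)&(h[:,1]>130)&(u>250)&(u<320)&(v>200)&(v<345)
print("sleeve Y",np.percentile(Y[s],[2,50,98]),"X",np.percentile(X[s],[1,99]))
b=(h[:,0]>105)&(h[:,0]<130)&(h[:,1]>110)&(P[:,2]>120)&(P[:,2]<180)&(Y<100)&(Y>-30)
zt=np.percentile(P[b,2],99.5)
for s in(X<476,X>476):
    w=b&s&(P[:,2]>zt-6)&(Y<15)
    if w.sum()>3:print("tip",w.sum(),"X",np.percentile(X[w],[2,98]),"Y",np.percentile(Y[w],[2,98]),"z",np.percentile(P[w,2],[50,98]))
E
python3 m.py w4
```

```text
t: 12.15
tool_pos: [468.6, -60.7, 142.9]
tool_rot: [0.996, -0.085, -0.0, 0.0]
ft_force: [-0.1, -0.3, -5.3]
finger_gap: 0.159
grasp_force: 45.0
t: 12.52
tool_pos: [468.1, -61.2, 133.4]
tool_rot: [0.996, -0.085, -0.0, 0.0]
ft_force: [0.1, -0.4, -5.0]
finger_gap: 0.158
grasp_force: 45.0
tcp X,Y,z 471.5049886602391 19.258674073626523 133.41419015524642 F [ 0.1 -0.4 -5. ] [-0.  0.  0.]
sleeve Y [11.8 19.2 26.4] X [447.4 496.4]
tip 6 X [434.5 437.1] Y [9.4 9.5] z [168.7 169.8]
tip 258 X [504.4 512. ] Y [0.4 8.5] z [170.7 172.6]
```

View pics/w4.png

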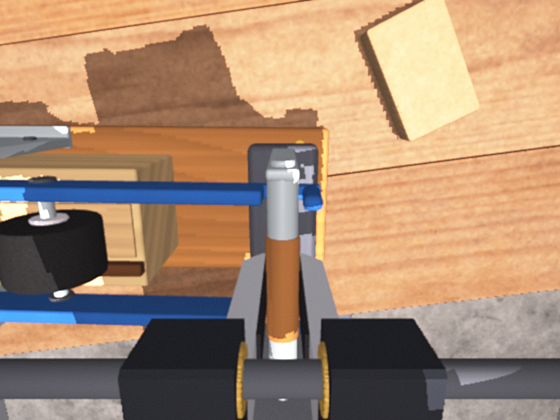

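The handle now sits over the notches: far rod at (283,200), hook tip at (312,198), plate end at (262,193). Lowering.

```bash
python3 -m pendant '{"dp":[[0,-0.5,4],[0,0,6],[0,0,6],[0,0,5],[0,0,3],[0,0,2],[0,0,0]],"delta_rot":[[0,0,0],[0,0,0],[0,0,0],[0,0,0],[0,0,0],[0,0,0],[0,0,0]],"gripper":[-1,-1,-1,-1,-1,-1,-1]}'
python3 -m pendant '{"dp":[[0,0,2],[0,0,2],[0,0,2],[0,0,1],[0,0,0]],"delta_rot":[[0,0,0],[0,0,0],[0,0,0],[0,0,0],[0,0,0]],"gripper":[-1,-1,-1,-1,-1]}'
```

```text
t: 13.45
tool_pos: [468.6, -60.4, 107.8]
tool_rot: [0.996, -0.085, -0.0, -0.0]
ft_force: [-0.9, 0.1, -5.6]
finger_gap: 0.157
grasp_force: 45.0
t: 14.08
tool_pos: [468.6, -60.4, 100.8]
tool_rot: [0.996, -0.085, -0.0, -0.0]
ft_force: [-0.1, 0.3, -5.2]
finger_gap: 0.161
grasp_force: 45.0
```

```bash
python3 m.py w5
```

```text
tcp X,Y,z 471.7949198231091 20.180319407356677 100.83157557687689 F [-0.1  0.3 -5.2] [ 0.1  0.1 -0. ]
sleeve Y [12.7 20.1 27.3] X [447.6 496.6]
tip 407 X [505.1 512. ] Y [0.4 8.8] z [170.7 172.4]
```

```bash
python3 -m pendant '{"dp":[[0,0,1.5],[0,0,1.5],[0,0,0]],"delta_rot":[[0,0,0],[0,0,0],[0,0,0]],"gripper":[-1,-1,-1]}'|grep -E "pos|ft"
python3 -m pendant '{"dp":[[0,0,1.5],[0,0,1.5],[0,0,0]],"delta_rot":[[0,0,0],[0,0,0],[0,0,0]],"gripper":[-1,-1,-1]}'|grep -E "pos|ft"
python3 m.py w6
```

```text
tool_pos: [468.6, -60.4, 97.8]
ft_force: [0.5, -0.3, -5.1]
tool_pos: [468.6, -60.4, 94.8]
ft_force: [0.5, -0.4, -3.4]
tcp X,Y,z 471.88850594902874 20.14774732147189 94.83434044099299 F [ 0.5 -0.4 -3.4] [-0. -0. -0.]
sleeve Y [12.7 20.1 27.3] X [447.6 496.7]
tip 5 X [464.9 466.3] Y [12.5 12.5] z [176.7 177.8]
tip 403 X [505.4 511.9] Y [-0.1  8.3] z [165.6 167.1]
```

```bash
python3 -m pendant '{"dp":[[0,0,1],[0,0,1],[0,0,0]],"delta_rot":[[0,0,0],[0,0,0],[0,0,0]],"gripper":[-1,-1,-1]}'|grep -E "pos|ft"
python3 -m pendant '{"dp":[[0,0,1],[0,0,1],[0,0,0]],"delta_rot":[[0,0,0],[0,0,0],[0,0,0]],"gripper":[-1,-1,-1]}'|grep -E "pos|ft"
```

```text
tool_pos: [468.6, -60.4, 92.8]
ft_force: [0.7, 0.2, -4.0]
tool_pos: [468.7, -60.4, 91.0]
ft_force: [-1.3, 0.3, 1.1]
```

```bash
python3 -m pendant '{"dp":[[0,0,0],[0,0,0],[0,0,0],[0,0,0],[0,0,0],[0,0,0]],"delta_rot":[[0,0,0],[0,0,0],[0,0,0],[0,0,0],[0,0,0],[0,0,0]],"gripper":[-0.3,-0.1,0,0,0,0]}'
python3 -m pendant '{"dp":[[0,0,-4],[0,0,-10],[0,0,-16],[0,0,-25],[0,0,-35],[0,0,-40],[0,0,-40],[0,0,-25]],"delta_rot":[[0,0,0],[0,0,0],[0,0,0],[0,0,0],[0,0,0],[0,0,0],[0,0,0],[0,0,0]],"gripper":[0,0,0,0,0,0,0,0]}'
python3 - <<'E'
from h import *
p,d=read_camera("wrist");c=get_calibration("wrist");np.savez("pics/w7.npz",p=p,d=d)
s,_=read_camera("scene")
a=cv2.resize(s[170:300,190:380],None,fx=3,fy=3)
cv2.imwrite("pics/c7.png",np.vstack([cv2.resize(p,(400,300)),cv2.resize(a,(400,275))])[...,::-1])
go(500,140,290,-9.8)
E
```

```text
t: 16.42
tool_pos: [468.6, -60.4, 90.9]
tool_rot: [0.996, -0.085, 0.0, -0.0]
ft_force: [0.2, 0.1, 0.7]
finger_gap: 0.496
grasp_force: 0.0
t: 17.42
tool_pos: [468.9, -60.3, 289.2]
tool_rot: [0.996, -0.085, 0.001, -0.0]
ft_force: [-0.3, 0.4, -0.3]
finger_gap: 0.502
grasp_force: 0.0
t 17.52 pos [469.8 -60.4 289.7] turn [-0.001 -0.005  0.001] dp [  -4.4 -202.6   -0.3] F [ 0.  -0.2 -0.1]
```

View pics/c7.png

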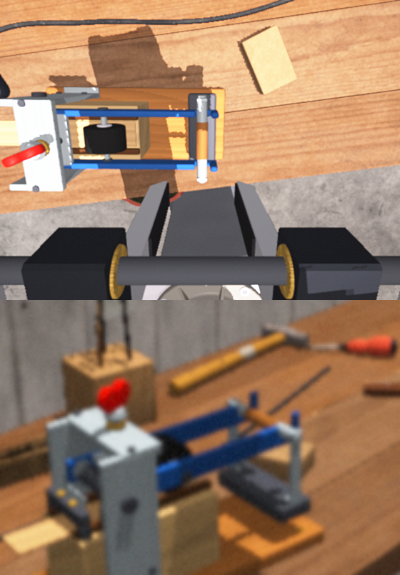

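Both cameras show the weight hanging with its rod in both hooks; red wing at the wrist picture's left edge, about (35,217) full-size. I measure the wing.

```bash
cat > wing.py <<'E'
from h import *
import sys
np.set_printoptions(precision=2,suppress=True)
def wing(p,d,c):
    P,u,v=pts("w",d,c,np.ones(d.shape,bool));h=hsv(p)[v,u]
    k=((h[:,0]<8)|(h[:,0]>172))&(h[:,1]>150)&(P[:,2]>205)&(P[:,2]<250)&(abs(P[:,0]-503)<60)&(abs(P[:,1]-140)<60)
    q=P[k];t=q[q[:,2]>np.percentile(q[:,2],95)-8]
    print(len(q),"z",np.percentile(q[:,2],[2,98]))
    for a in(q,t):
        r=cv2.minAreaRect(a[:,:2].astype(np.float32));m=a[:,:2]-a[:,:2].mean(0);e=np.linalg.eigh(m.T@m)[1][:,1]
        print("rect",np.round(r[0],1),np.round(r[1],1),round(r[2],1),"mean",a.mean(0),"axis deg",np.degrees(np.arctan2(e[1],e[0])))
if __name__=="__main__":
    if len(sys.argv)>1:
        f=np.load(sys.argv[1]);wing(f["p"],f["d"],get_calibration("wrist"))
    else:
        c=get_calibration("wrist");p,d=read_camera("wrist");cv2.imwrite(f"pics/w{int(get_obs()['t']*100)}.png",p[...,::-1]);wing(p,d,c)
    print(get_obs()["joints"])
E
python3 wing.py pics/w7.npz
```

```text
776 z [227.65 240.46]
rect [503.9 124.6] [ 9.9 45.1] 12.2 mean [504.82 120.52 236.68] axis deg 102.09936905812408
rect [503.7 124.9] [ 9.8 44.3] 11.3 mean [504.43 122.24 237.49] axis deg 102.16508868405015
[ 0.2   0.01 -0.21  1.87  0.    1.26 -1.75]
```

```bash
python3 - <<'E'
from h import *
np.set_printoptions(precision=0,suppress=True)
f=np.load("pics/scene0.npz");P,u,v=pts("s",f["d"],get_calibration("scene"),np.ones(f["d"].shape,bool))
k=(P[:,2]>190)&(P[:,2]<450)&(np.hypot(P[:,0]-504,P[:,1]-130)<260)&(P[:,0]<750)
r=np.hypot(P[k,0]-504,P[k,1]-130);print(k.sum());q=P[k]
for a in range(0,260,40):
    w=(r>=a)&(r<a+40)
    if w.any():print(a,w.sum(),q[w].mean(0),q[w].max(0))
E
python3 -m pendant '{"dp":[[0,0,0],[0,0,0],[0,0,0],[0,0,0],[0,0,0],[0,0,0],[0,0,0],[0,0,0]],"delta_rot":[[0,0,0.15],[0,0,0.15],[0,0,0.15],[0,0,0.15],[0,0,0.15],[0,0,0.15],[0,0,0.15],[0,0,0.14]],"gripper":[0,0,0,0,0,0,0,0]}'
python3 -c "
from h import *
go(503.8,124.7,290,-78)
print(get_obs()['joints'].round(2))"
```

```text
785
0 545 [500. 135. 208.] [544. 159. 241.]
40 240 [491. 146. 193.] [566. 187. 198.]
t: 18.52
tool_pos: [471.5, -72.8, 283.6]
tool_rot: [0.83, -0.558, -0.007, -0.006]
ft_force: [0.1, -0.6, -0.8]
finger_gap: 0.497
grasp_force: 0.0
t 18.52 pos [471.5 -72.8 283.6] turn [-0.001  0.019  0.177] dp [-186.5  -72.7   -6.4] F [ 0.1 -0.6 -0.8]
[-0.14  0.01  0.17  1.89 -0.02  1.25 -2.71]
```

```bash
for i in 1 2; do python3 -m pendant '{"dp":[[0,0,0],[0,0,0],[0,0,0],[0,0,0],[0,0,0],[0,0,0],[0,0,0],[0,0,0]],"delta_rot":[[0,0,-0.18],[0,0,-0.18],[0,0,-0.18],[0,0,-0.18],[0,0,-0.18],[0,0,-0.18],[0,0,-0.18],[0,0,-0.18]],"gripper":[0,0,0,0,0,0,0,0]}' >/dev/null; done
python3 -c "
from h import *
go(503.8,124.7,290,102)
print(get_obs()['joints'].round(2))"
```

```text
t 20.52 pos [471.7 -71.3 283.4] turn [-0.002 -0.019 -0.074] dp [185.   72.1  -6.6] F [-0.   0.6 -0.1]
[-0.12  0.01  0.15  1.89 -0.02  1.25  0.17]
```

```bash
python3 -m pendant '{"dp":[[0,0,-3],[18,7,-3],[30,12,0],[35,14,0],[35,14,0],[32,12,0],[23,9,0],[12,4,0]],"delta_rot":[[0,-0.019,-0.074],[0,0,0],[0,0,0],[0,0,0],[0,0,0],[0,0,0],[0,0,0],[0,0,0]],"gripper":[0.3,0.3,0.3,0.3,0.3,0.3,0.3,0.3]}'
python3 -m pendant '{"dp":[[0,0,0],[0,0,0]],"delta_rot":[[0,0,0],[0,0,0]],"gripper":[0.3,0.3]}' >/dev/null
python3 -c "
from h import *
go(503.8,124.7,290,102)"
python3 wing.py
```

```text
t: 21.52
tool_pos: [505.0, 125.4, 289.1]
tool_rot: [0.631, 0.776, -0.001, -0.001]
ft_force: [-0.0, 0.2, -0.1]
finger_gap: 0.649
grasp_force: 0.0
t 21.77 pos [505.3 123.1 289.3] turn [-0.002  0.001 -0.008] dp [ 1.8 -1.1 -0.7] F [ 0.4  0.1 -0.9]
718 z [231.15 240.24]
rect [502.4 126.5] [ 9.8 44.2] 11.9 mean [502.09 128.07 237.13] axis deg 102.02312681597499
rect [502.4 126.5] [ 9.8 43.5] 11.9 mean [502.19 127.64 237.34] axis deg 101.97097770560322
[-0.33  0.08 -0.03  1.79  0.    1.27 -0.16]
```

```bash
python3 -m pendant '{"dp":[[3.4,-2,10],[0,0,20],[0,0,25],[0,0,25],[0,0,17],[0,0,10],[0,0,5],[0,0,0]],"delta_rot":[[0,0,-0.008],[0,0,0],[0,0,0],[0,0,0],[0,0,0],[0,0,0],[0,0,0],[0,0,0]],"gripper":[0.3,0.3,0.3,0.3,0.3,0.3,0.3,-0.5]}' 25
python3 -m pendant '{"dp":[[0,0,0],[0,0,0],[0,0,0],[0,0,0],[0,0,0],[0,0,0],[0,0,0],[0,0,0]],"delta_rot":[[0,0,0],[0,0,0],[0,0,0],[0,0,0],[0,0,0],[0,0,0],[0,0,0],[0,0,0]],"gripper":[-1,-1,-1,-1,-1,-1,-1,-1]}'
python3 -c "
from h import *
go(503,126,177,102);print(get_obs()['torque'])"
```

```text
t: 22.82
tool_pos: [502.6, 127.2, 177.4]
tool_rot: [0.629, 0.778, -0.001, -0.0]
ft_force: [0.9, 0.2, 0.3]
finger_gap: 0.574
grasp_force: 0.0
t: 23.82
tool_pos: [502.4, 127.1, 177.2]
tool_rot: [0.629, 0.778, -0.001, -0.0]
ft_force: [-2.0, -1.0, 1.1]
finger_gap: 0.17
grasp_force: 23.4
t 23.82 pos [502.4 127.1 177.2] turn [-0.002  0.     0.002] dp [-1.2  0.4  0.2] F [-2.  -1.   1.1]
[-0.12128012  0.43960373  0.0227259 ]
```

```bash
python3 -m pendant '{"dp":[[0,0,0],[0,0,0],[0,0,0],[0,0,0]],"delta_rot":[[0,0,0],[0,0,0],[0,0,0],[0,0,0]],"gripper":[-1,-1,-1,-1]}'
python3 -c "
from h import *
go(503,126,177,102);print(get_obs()['torque'])"
python3 wing.py
```

```text
t: 24.32
tool_pos: [502.5, 127.1, 177.2]
tool_rot: [0.629, 0.778, -0.001, -0.0]
ft_force: [-2.6, -0.3, 1.3]
finger_gap: 0.172
grasp_force: 23.4
t 24.32 pos [502.5 127.1 177.2] turn [-0.002  0.     0.002] dp [-1.2  0.3  0.2] F [-2.6 -0.3  1.3]
[-0.09441275  0.53278122  0.01304018]
1857 z [228.78 240.07]
rect [502.1 127.6] [ 9.9 43.5] 12.2 mean [501.39 130.48 236.77] axis deg 101.77397893475997
rect [502.3 127.2] [ 9.8 42.7] 11.8 mean [501.66 129.35 237.29] axis deg 101.72584954185483
[-0.34  0.17 -0.04  1.94  0.01  1.03 -0.17]
```

```bash
ls pics
python3 - <<'E'
import cv2,glob,numpy as np
a=cv2.imread("pics/w2177.png")[150:420,150:420];f=sorted(glob.glob("pics/w24*.png"))[0];b=cv2.imread(f)[150:420,150:420]
from rig import read_camera
s,_=read_camera("scene");s=cv2.resize(s[190:240,220:270][...,::-1],(270,270))
s0=cv2.resize(cv2.imread("pics/scene0.png")[190:240,220:270],(270,270))
cv2.imwrite("pics/c8.png",np.vstack([np.hstack([a,b]),np.hstack([s0,s])]))
E
```

```text
c7.png
s2c.png
scene0.npz
scene0.png
scene2.npz
scene2.png
side0.npz
side0.png
side2.npz
side2.png
w1.npz
w1.png
w2.npz
w2.png
w2182.png
w2437.png
w3.npz
w3.png
w4.npz
w4.png
w5.npz
w5.png
w6.npz
w6.png
w7.npz[ WARN:0@0.014] global loadsave.cpp:275 findDecoder imread_('pics/w2177.png'): can't open/read file: check file path/integrity
Traceback (most recent call last):
TypeError: 'NoneType' object is not subscriptable
```

Run:
```python
import cv2,numpy as np
a=cv2.imread("pics/w2182.png")[150:420,150:420];b=cv2.imread("pics/w2437.png")[150:420,150:420]
from rig import read_camera
s,_=read_camera("scene");s=cv2.resize(s[190:240,220:270][...,::-1],(270,270))
s0=cv2.resize(cv2.imread("pics/scene0.png")[190:240,220:270],(270,270))
cv2.imwrite("pics/c8.png",np.vstack([np.hstack([a,b]),np.hstack([s0,s])]))
```

```text
(no output)
```

View pics/c8.png

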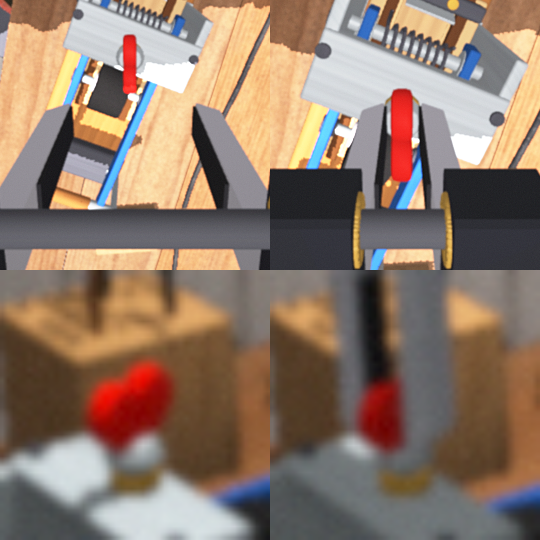

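The fingers close on the silver collar just under the red wing (tips at collar height, right pane (400,110)), not on the wing itself. Open, rise 9 mm, close again.

```bash
python3 -m pendant '{"dp":[[0,0,0],[0,0,0],[0,0,0],[0,0,-4],[0,0,-5],[0,0,0],[0,0,0],[0,0,0]],"delta_rot":[[0,0,0],[0,0,0],[0,0,0],[0,0,0],[0,0,0],[0,0,0],[0,0,0],[0,0,0]],"gripper":[-0.3,-0.3,-0.3,-0.3,-0.3,-1,-1,-1]}' 25
python3 -m pendant '{"dp":[[0,0,0],[0,0,0],[0,0,0],[0,0,0],[0,0,0],[0,0,0]],"delta_rot":[[0,0,0],[0,0,0],[0,0,0],[0,0,0],[0,0,0],[0,0,0]],"gripper":[-1,-1,-1,-1,-1,-1]}'
python3 -c "
from h import *
go(503,126,177,102);print(get_obs()['torque'])"
```

```text
t: 25.42
tool_pos: [502.3, 127.1, 186.1]
tool_rot: [0.629, 0.778, -0.001, -0.0]
ft_force: [-1.2, -0.3, 2.0]
finger_gap: 0.101
grasp_force: 25.0
t: 26.18
tool_pos: [502.4, 127.1, 186.2]
tool_rot: [0.629, 0.778, -0.001, -0.0]
ft_force: [-2.9, -0.8, -0.3]
finger_gap: 0.104
grasp_force: 25.0
t 26.18 pos [502.4 127.1 186.2] turn [-0.002  0.     0.002] dp [-1.2  0.3  9.2] F [-2.9 -0.8 -0.3]
[-0.12396221  0.43141471 -0.01614095]
```

```bash
cat > st.py <<'E'
from h import *
o=get_obs();x=R.from_quat(o["tool_rot"]).as_matrix()[:,0]
print(round(o["t"],2),"yaw",round(np.degrees(np.arctan2(x[1],x[0])),2),"pos",o["tool_pos"].round(1),"F",o["ft_force"].round(1),"M",o["torque"].round(3),"j7",o["joints"][6].round(3),"gap",round(o["finger_gap"],3),"j",o["joints"].round(2))
E
for i in 1 2; do python3 -m pendant '{"dp":[[0,0,0],[0,0,0],[0,0,0],[0,0,0],[0,0,0.2],[0,0,0]],"delta_rot":[[0,0,0.1],[0,0,0.12],[0,0,0.12],[0,0,0.12],[0,0,0.1],[0,0,0]],"gripper":[-1,-1,-1,-1,-1,-1]}' >/dev/null; python3 st.py; done
```

```text
26.93 yaw 70.04 pos [502.6 127.1 186. ] F [-0.5 -1.1 -1.3] M [-0.259 -0.027 -0.022] j7 -0.718 gap 0.103 j [-0.39  0.16  0.01  1.94 -0.    1.05 -0.72]
27.68 yaw 38.07 pos [502.8 126.9 185.9] F [ 1.6 -2.5 -1.4] M [-0.545 -0.452 -0.031] j7 -1.266 gap 0.104 j [-0.43  0.16  0.07  1.94 -0.01  1.05 -1.27]
```

```bash
python3 -m pendant '{"dp":[[0,0,0],[0,0,0],[0,0,0],[0,0,0],[0,0,0.2],[0,0,0]],"delta_rot":[[0,0,0.1],[0,0,0.12],[0,0,0.12],[0,0,0.12],[0,0,0.1],[0,0,0]],"gripper":[-1,-1,-1,-1,-1,-1]}' >/dev/null; python3 st.py
for i in 1 2 3 4; do python3 -m pendant '{"dp":[[0,0,0],[0,0,0]],"delta_rot":[[0,0,0.06],[0,0,0.0]],"gripper":[-1,-1]}' >/dev/null; python3 st.py; done
```

```text
28.43 yaw 6.04 pos [502.8 126.7 185.7] F [ 1.2 -4.1 -0.7] M [-1.12  -0.675 -0.009] j7 -1.815 gap 0.105 j [-0.48  0.16  0.12  1.94 -0.02  1.05 -1.81]
28.68 yaw 2.63 pos [502.8 126.8 185.7] F [ 2.5 -3.3 -1.6] M [-1.298 -0.778 -0.079] j7 -1.873 gap 0.105 j [-0.49  0.16  0.13  1.94 -0.02  1.05 -1.87]
28.93 yaw -0.83 pos [502.8 126.7 185.7] F [ 2.8 -4.2 -1.7] M [-1.387 -0.803 -0.015] j7 -1.932 gap 0.104 j [-0.49  0.16  0.14  1.94 -0.02  1.05 -1.93]
29.18 yaw -4.26 pos [502.7 126.7 185.6] F [ 1.9 -4.6 -1.1] M [-1.392 -0.863 -0.011] j7 -1.991 gap 0.102 j [-0.5   0.16  0.14  1.94 -0.02  1.05 -1.99]
29.43 yaw -7.7 pos [502.7 126.7 185.7] F [ 2.2 -5.2 -1.5] M [-1.396 -0.874 -0.027] j7 -2.05 gap 0.101 j [-0.5   0.16  0.15  1.94 -0.03  1.05 -2.05]
```

```bash
for i in 1 2 3 4 5 6; do python3 -m pendant '{"dp":[[0,0,0],[0,0,0]],"delta_rot":[[0,0,0.06],[0,0,0.0]],"gripper":[-1,-1]}' >/dev/null; python3 st.py|cut -c1-150; done
```

```text
29.68 yaw -11.13 pos [502.7 126.7 185.6] F [ 2.2 -4.7 -1.4] M [-1.383 -0.736  0.2  ] j7 -2.109 gap 0.102 j [-0.51  0.16  0.15  1.94 -0.03  1.05 -2.11]
29.93 yaw -14.56 pos [502.6 126.9 185.6] F [ 2.9 -4.3 -1.7] M [-1.174 -0.683  0.477] j7 -2.168 gap 0.11 j [-0.51  0.16  0.16  1.94 -0.03  1.05 -2.17]
30.18 yaw -18.01 pos [502.7 127.  185.7] F [ 2.8 -4.5 -2.2] M [-1.119 -0.823  0.582] j7 -2.227 gap 0.115 j [-0.52  0.16  0.17  1.94 -0.03  1.05 -2.23]
30.43 yaw -21.45 pos [502.5 127.1 185.7] F [ 1.7 -5.1 -1.5] M [-1.138 -0.391  0.573] j7 -2.286 gap 0.12 j [-0.53  0.16  0.17  1.94 -0.03  1.05 -2.29]
30.68 yaw -24.91 pos [502.7 127.1 185.7] F [ 3.2 -5.2 -1.8] M [-1.122 -0.691  0.626] j7 -2.345 gap 0.134 j [-0.53  0.16  0.18  1.94 -0.03  1.05 -2.35]
30.93 yaw -28.34 pos [502.4 127.2 185.7] F [ 0.8 -3.7  0.9] M [-1.138 -0.175  0.574] j7 -2.404 gap 0.143 j [-0.54  0.16  0.18  1.94 -0.03  1.05 -2.4 ]
```

Seated: the moment about z rises from yaw about -9° on. I measure the wing's stopped angle, then back off.

```bash
python3 wing.py
python3 -m pendant '{"dp":[[0,0,0],[0,0,0],[0,0,0],[0,0,0],[0,0,0]],"delta_rot":[[0,0,-0.1],[0,0,-0.1],[0,0,-0.08],[0,0,-0.05],[0,0,0]],"gripper":[-1,-1,-1,-1,-1]}' >/dev/null; python3 st.py; python3 wing.py
```

```text
1756 z [225.65 239.53]
rect [504.6 126.1] [12.4 42.4] 80.8 mean [507.89 124.27 235.5 ] axis deg 167.05906855057947
rect [504.1 125.5] [10.8 41.6] 80.5 mean [506.91 124.75 236.5 ] axis deg 167.23648884947713
[-0.54  0.16  0.18  1.94 -0.03  1.05 -2.4 ]
31.6 yaw -9.44 pos [501.8 127.  185.6] F [-3.1 -4.3  3.8] M [-1.185  1.021 -0.015] j7 -2.08 gap 0.105 j [-0.51  0.16  0.15  1.94 -0.03  1.05 -2.08]
1695 z [227.78 239.5 ]
rect [504.5 126.2] [10.6 42.5] 80.7 mean [507.07 125.3  236.02] axis deg 170.97046566268486
rect [504.1 125.8] [ 9.8 41.8] 81.0 mean [506.08 125.39 236.64] axis deg 171.02615889486432
[-0.51  0.16  0.15  1.94 -0.03  1.05 -2.08]
```

```bash
for i in 1 2; do python3 -m pendant '{"dp":[[0,0,0],[0,0,0],[0,0,-0.1],[0,0,0],[0,0,0],[0,0,-0.1],[0,0,0],[0,0,0]],"delta_rot":[[0,0,-0.1],[0,0,-0.12],[0,0,-0.12],[0,0,-0.12],[0,0,-0.12],[0,0,-0.12],[0,0,-0.086],[0,0,0]],"gripper":[-1,-1,-1,-1,-1,-1,-1,-1]}' >/dev/null; python3 st.py; done; python3 wing.py
```

```text
32.65 yaw 35.62 pos [502.  126.6 185.8] F [-2.5 -7.   3.9] M [-1.744  0.629  0.021] j7 -1.308 gap 0.106 j [-0.44  0.16  0.07  1.94 -0.01  1.05 -1.31]
33.65 yaw 80.65 pos [502.3 126.7 186.1] F [ 0.1 -7.   2.2] M [-1.683  0.162  0.043] j7 -0.536 gap 0.103 j [-0.37  0.16 -0.    1.94  0.    1.05 -0.54]
1799 z [228.51 240.17]
rect [502.5 127.8] [42.8 11.1] 79.4 mean [503.17 130.17 236.67] axis deg 81.07886133621507
rect [502.5 127.2] [41.8 10.5] 80.3 mean [503.01 129.15 237.21] axis deg 81.05777236260408
[-0.37  0.16 -0.    1.94  0.    1.05 -0.54]
```

Run:
```python
from h import *
s,_=read_camera("scene");q,_=read_camera("side")
cv2.imwrite("pics/c9.png",np.hstack([cv2.resize(s[170:320,180:380],(400,300)),cv2.resize(q[150:300,200:350],(300,300))])[...,::-1])
```

```text
(no output)
```

View pics/c9.png

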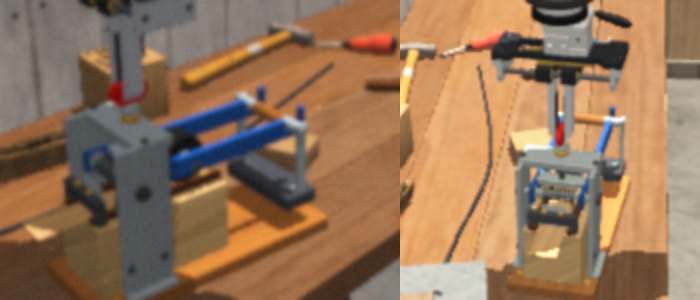

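The weight hangs in both hooks (rod from (255,100) to (300,125)), and the fingers hold the red wing at (128,93). Handing in.

```bash
python3 -c "
from rig import hand_in
print(hand_in())"
```

```text
the job is handed in; nothing more can be done
None
```

The ballast weight hangs in both hooks, and I then seated the thumbscrew and backed it off a quarter turn (about 90°, measured). The gripper still holds it there for you to nip up the lock nut; I handed the job in at about 34 s, and the verdict was not reported.

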